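# Tip the trivet right way up with the hinged tray

## Task

The white trivet lies upside down, feet up, in the tip-up tray of the wooden stand. Swing the tray up by its bar handle, past upright, so that the trivet slides down and tumbles over onto the board on the other side of the hinge, then fold the tray all the way back down and let go, leaving the trivet standing flat on its four feet on the board. Do not touch the trivet itself with the robot, and leave the mug, creamer pot, soap and tea tin where they are.

Things in the scene. Friction and masses are not known exactly. Their poses are not given: they have to be found in the camera images.
- stand: Fixed wooden stand, 300 x 148 mm, about 50 mm high. Origin on the worktop below the middle of the hinge line; z up; y along the hinge line; x from the tray side (-) to the board side (+). Tray: x -152 to 0 mm, its handle out to -195. Board: x 4 to 164 mm, rim 11 mm high round its far end and sides. Hinge cheeks at y +-66 to 74 mm rise to 53 mm.
- hinge (a point): Middle of the hinge line, 45 mm above the worktop, axes as the stand's. The tray turns about this line.
- board (a point): Centre of the board's top surface, 25 mm above the worktop, 87 mm from the hinge line toward +x of the stand; axes as the stand's.
- tray (a joint): Tray angle, rad: 0 = down and level (start), pi/2 = upright, stop at 2.2 (leaning over the board); grows as the handle is lifted. Stiff hinge: the tray (0.2 kg) stays where left; moving it takes 2 to 6 N at the handle. On the way up the trivet slides to the wall at the hinge, which holds it until the tray is past upright; it falls over by about 1.75 rad.
- tray_handle (a point): Middle of the tray's round bar handle (10 mm thick, parallel to the hinge line, straight for 84 mm); moves with the tray. In the tray's frame (origin at point hinge, axes as the stand's at joint 0) at x -190, z +20 mm: 65 mm above the worktop at the start. 33 mm of open space lies between the bar and the tray's end wall. The bar can turn between gripped fingers.
- trivet: White ceramic trivet, slab 100 x 90 x 12 mm, about 0.2 kg, four cork feet (16 mm wide, 5 mm high) on one face only. Origin at the middle of the slab; z points out of the face with the feet (up at the start; down when right way up, its origin then 11 mm above the board); x along the 100 mm side. It starts on its smooth face, anywhere in the tray.
- tray_floor (a point): Middle of the tray's floor, on its upper face; moves with the tray. Aluminium tray, inside 144 x 112 mm, floor 4 mm thick with its upper face level with the hinge line at joint 0; walls 18 mm high on all four sides.
- mug_floral: Tall floral mug, 69 x 92 x 118 mm, upside down, close to the stand. Origin at its underside. Leave it.
- creamer_a: Small white creamer pot, 39 mm wide, 21 mm high, close to the stand. Origin at its underside. Leave it.
- guest_soap_c: Paper-wrapped guest soap, 16 x 40 x 26 mm, close to the stand. Origin at its underside. Leave it.
- tea_tin: Round green tea tin, 68 mm wide, 88 mm high, at the back. Origin at its underside. Leave it.
Not all that is in view belongs to the job. There is more than one size of the trivet; the job needs the larger.

How it is judged:
By the outcome, as a careful person would: the job done as asked, in the order asked, and still so for the second after the job is handed in, with the robot touching nothing.
It also fails if it takes over 43 s, if anything falls off the work surface, if the arm or the gripper's body presses on something with over 40 N, if the wrist force passes 120 N, or if a joint passes its speed limit or range.

## Robot

A 6-joint arm with a two-finger parallel gripper is mounted at the origin on a cart in front of the work surface, level with it; the furniture and walls round the work are solid. World frame = base frame: x ahead of the robot, y to its left, z up, the work surface at z = 0. Lengths are in m, angles in rad, forces in N, time in s.
With the tool pointing down it reaches from about 0.25 to 0.725 m from the base axis. Payload 4 kg.
Tool frame: the origin (TCP) lies at the very end of the fingers, on their centre line; the grasp point (between the pads) lies 19 mm behind it; z points along the fingers, y is the line along which they close (so a half turn about z gives the same grasp; the last joint's range is limited). The gripper opens to 85 mm and grips with 20 to 120 N. Pads are 22 mm wide; open, the fingers measure 114 mm over their backs; the gripper's body (76 mm by 85 mm) begins 54 mm behind the grasp point. The pads swing forward as they close: fully open they stand 13 mm farther back than shut.
Start: joints at [0, 0.241, 0.005, 1.335, 0, 1.571], TCP at [0.5, -0, 0.194] pointing down, gripper open.
Joint ranges: [-2.72, 2.72], [-1.05, 1.87], [-1.09, 1.28], [-1.99, 2.15], [-1.42, 1.44], [-3.14, 3.14]. Speed limits (rad/s): [2.79, 2.79, 3.14, 3.14, 3.14, 3.14].

## Interface

Orientations are given as a unit quaternion [x, y, z, w].
In Python, from workcell import bot gives the robot as it stands.
- The arm moves only by the tool carry_out, never from a script. Its argument "increments" is one flat list of numbers, 5 for each row, row after row: the finger opening in cm, from 0 to 8.54, then the shift along the tool's x, y, z in cm, then the turn about the tool's z in rad. A call has exactly 5 rows; each row shifts and turns the commanded pose from where the row before left it, along the tool's axes as they then stand; what a row does not reach is not made up. A row lasts 1/8 s, in which the tool goes at most 62.5 mm and 10.7 degrees, less where a joint would pass 70% of its speed; a pose out of reach is approached as far as the arm can. A call with a gripper value outside its range is refused whole. The fingers move at their own pace and stop on an object; the grip force is fixed at half the most. Time passes only in rows, so rows that do not move let the fingers close, or fill a call up. It gives the time, the measured TCP pose, the force, the opening and the grip force at its end, in the units of the state.
- bot.get_obs(): the state, without advancing time (a new reading comes with each control period).
- bot.camera(name): name is "scene" or "side" or "wrist"; returns a dict with "pixels" (400x640x3 uint8, blue, green, red), "range_z" (400x640 float32, m along the optical axis (not along the pixel's ray), 0 where there is no reading), "mtx" (3x3 intrinsics, pixels), "D" ([k1, k2, p1, p2, k3] as OpenCV has them; the pictures are not rectified), "eye" and "attitude" of the camera in the world. Camera axes: x right, y down, z forward; pixel columns grow to the right and rows downward; lengths in m; the calibration is good to about 2 mm. A picture is of the moment at which its call begins.
- bot.job_done(): hands the job in; it is judged then, once.
Trained networks look in a picture, given as the dict that the camera call returned (one of the last four; its "shot" number tells which), for a name from the list of things; names that differ only in an ending like _2 or _b are one class to them, and where a whole thing is asked for, a point or a joint stands for the part that bears it (a point fixed in the world has none). Each returns a list of dicts, best first, with "p" (0 to 1); they miss things now and then, are a little off and sometimes report something else, mostly with a low value. They report only what shows in the picture. A call takes as long as a camera call. They do not tell look-alikes from the thing itself.
- bot.find_in(picture, name): "xyz" ([x, y, z] in m, in the coordinates of the camera as it stood for that picture, good to about 4 mm: the middle of the surface that is visible of it).
- bot.regions_of(picture, name): "mask" (400x640 bool, what is visible of it).
- bot.place_of(picture, name): "xyz" ([x, y, z] in m, in the coordinates of the camera as it stood for that picture, good to about 4 mm: a listed point, or the origin of a listed thing).
The state is a dict: "clock": time; "joint_pos": joint angles; "joint_vel": joint speeds; "tau": joint torques, N m; "eef_pos": TCP position; "tool_rot": TCP orientation; "ft_force": force on the tool from outside, world axes, zero at the start; "ft_torque": the same for the moment, N m; "grip_width": finger opening in m; "grasp_force": force on a finger pad.
Only numpy, scipy, OpenCV 4.12 (cv2) and the standard library are available. Lean on these libraries where they do the work, as an engineer would, in place of code of your own. Each camera call takes 0.05 s, during which the arm holds its last target. There are 200 camera calls.

## Working session

There is one attempt and no reset: what is moved stays moved. The work goes in short steps, Python scripts to look and compute and a tool call to move; the robot and the scene stay as the last step left them, time stands still between calls to the robot, and variables do not carry over. Pictures are saved under pics/ and viewed, at most 10 in all, crops included, and the job is handed in when it is done.

Besides the shell and the picture viewer there is one more tool, called as a command line: name --argument value ..., lists and objects as JSON in quotes. carry_out: Moves the arm, as the interface text tells. Its arguments: {"type":"object","properties":{"increments":{"type":"array","items":{"type":"number"}}},"required":["increments"]}

```bash
mkdir -p pics; cat > h.py <<'E'
from workcell import bot
import numpy as np, cv2
from scipy.spatial.transform import Rotation as R
def w(c,p):
    a=np.array(c["attitude"]); Rm=a if a.shape==(3,3) else R.from_quat(a).as_matrix()
    return Rm@np.array(p)+np.array(c["eye"])
def save(c,n): cv2.imwrite(f"pics/{n}.png",c["pixels"])
def px(c,p):
    return cv2.projectPoints(np.array([p],float),np.zeros(3),np.zeros(3),np.array(c["mtx"]),np.array(c["D"]))[0].ravel().round().astype(int)
E
python3 - <<'E'
from h import *
o=bot.get_obs(); print(o)
for n in("scene","side"):
    c=bot.camera(n); save(c,n+"0"); print(n,c["eye"],c["attitude"])
    for k in("hinge","board","tray_handle","tray_floor","stand","trivet","mug_floral","creamer_a","guest_soap_c","tea_tin"):
        for d in bot.place_of(c,k)[:3]: print(k,round(d["p"],2),w(c,d["xyz"]).round(4),px(c,d["xyz"]))
E
```

```text
{'clock': 0.0, 'joint_pos': array([-6.67544898e-06,  2.41394117e-01,  3.72440728e-03,  1.33515203e+00,
       -3.70694515e-07,  1.57079966e+00]), 'joint_vel': array([ 0.00106562,  0.00091995, -0.00027757, -0.00037458, -0.00108957,
        0.00049689]), 'tau': array([ 5.50268451e-04, -3.72315860e+01,  2.52406776e+01,  1.67737965e-02,
        2.29149265e-05,  1.14679995e-05]), 'eef_pos': array([ 4.99310706e-01, -3.45964118e-06,  1.92622485e-01]), 'tool_rot': array([ 0.70710996,  0.70710288, -0.00071622, -0.00071596]), 'ft_force': array([ 0.04439321,  0.55603775, -0.22944074]), 'ft_torque': array([ 0.0002697 , -0.05847732,  0.02637053]), 'grasp_force': 0.0, 'grip_width': 0.08537215997609443}
scene [0.01241601 0.45076056 0.55294292] [-0.41193338  0.77566853 -0.42525768  0.21864381]
hinge 0.84 [0.4815 0.0269 0.0453] [356 243]
tray_handle 0.73 [0.5118 0.2193 0.0678] [266 262]
tray_floor 0.94 [0.4922 0.1078 0.0435] [321 255]
stand 0.57 [0.4876 0.0265 0.0046] [353 257]
trivet 0.87 [ 0.4537 -0.2364  0.0059] [448 224]
trivet 0.65 [0.4972 0.1083 0.0472] [319 253]
trivet 0.21 [ 0.473  -0.061   0
[... 407 characters left out ...]
] [357 208]
board 0.56 [ 0.4717 -0.0582  0.0259] [360 202]
board 0.48 [0.4879 0.0226 0.0013] [355 226]
board 0.31 [ 0.3776  0.0339 -0.0013] [401 230]
tray_handle 0.85 [0.5136 0.2169 0.0659] [349 246]
tray_handle 0.2 [ 0.3772  0.0338 -0.0026] [401 230]
tray_floor 0.67 [0.5001 0.1022 0.0452] [353 227]
stand 0.72 [0.4864 0.023  0.    ] [355 227]
trivet 0.95 [0.4983 0.1061 0.051 ] [354 225]
trivet 0.73 [ 0.4508 -0.2374  0.0075] [363 179]
trivet 0.53 [ 0.3795  0.035  -0.0006] [400 230]
mug_floral 0.85 [ 6.144e-01 -3.590e-02  2.000e-04] [303 214]
creamer_a 0.59 [ 0.3775  0.032  -0.0013] [401 230]
guest_soap_c 0.77 [ 0.6217  0.1352 -0.    ] [298 251]
tea_tin 0.84 [ 0.8023  0.1619 -0.0032] [215 257]
```

View pics/scene0.png

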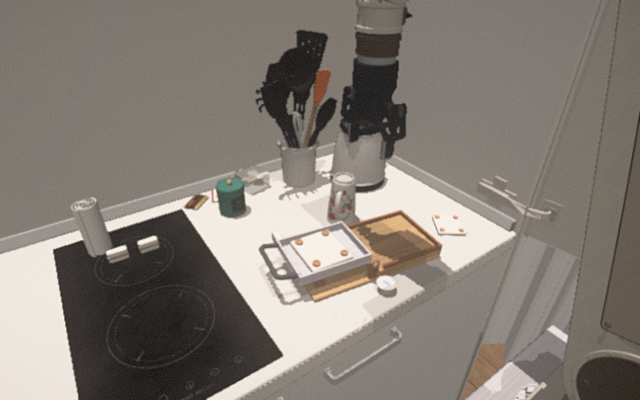

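View pics/side0.png

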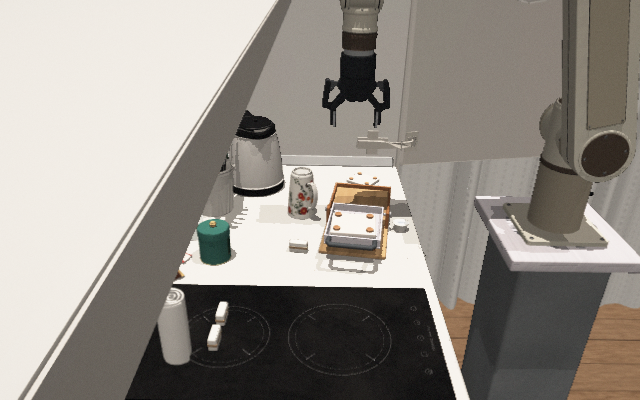

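Scene picture: the tray, with a white trivet feet up, is at about (320,250), its handle at (270,262) and the board at (400,240). There's a second white trivet on the worktop at (448,224). The candidates are (320,250) and (448,224). The one in the tray fits, and I'll confirm its size and check a crop.

```bash
python3 - <<'E'
from h import *
c=bot.camera("scene")
cv2.imwrite("pics/crop.png",cv2.resize(c["pixels"][190:310,250:480],None,fx=3.4,fy=3.4,interpolation=cv2.INTER_CUBIC))
K=np.array(c["mtx"]);D=np.array(c["D"])
def pts(m):
    v,u=np.nonzero(m&(c["range_z"]>0)); n=cv2.undistortPoints(np.stack([u,v],1).astype(float)[:,None],K,D)[:,0]
    z=c["range_z"][v,u][:,None]; P=np.hstack([n*z,z]); return (R.from_quat(c["attitude"]).as_matrix() if np.array(c["attitude"]).size==4 else np.array(c["attitude"])).dot(P.T).T+np.array(c["eye"])
for d in bot.regions_of(c,"trivet")[:3]:
    P=pts(d["mask"]); print("trivet",round(d["p"],2),len(P),np.median(P,0).round(3),cv2.minAreaRect(P[:,:2].astype(np.float32)))
P=pts(np.ones((400,640),bool))
x=np.array([-.14,-.99]);x/=np.linalg.norm(x);y=np.array([-x[1],x[0]])
q=P[:,:2]-[.4845,.025]; s=np.stack([q@x,q@y,P[:,2]],1)
m=(s[:,0]<-.178)&(s[:,0]>-.21)&(abs(s[:,1])<.038)&(s[:,2]>.045)&(s[:,2]<.09)
B=P[m]; print("bar",len(B),B.mean(0).round(4),s[m].mean(0).round(4),np.percentile(s[m],[5,95],axis=0).round(4).tolist())
a=np.polyfit(s[m][:,1],s[m][:,0],1);print("bar slope",a)
m=(s[:,0]>.01)&(s[:,0]<.19)&(abs(s[:,1])<.09)&(s[:,2]>.030)&(s[:,2]<.045)
print("rim",cv2.minAreaRect(s[m][:,:2].astype(np.float32)))
E
```

```text
trivet 0.97 513 [ 0.446 -0.23   0.009] ((0.4498971700668335, -0.233547642827034), (0.06444204598665237, 0.07288619875907898), 53.86464309692383)
trivet 0.6 1614 [0.494 0.108 0.056] ((0.49522748589515686, 0.10203184187412262), (0.1011066883802414, 0.11632304638624191), 82.22024536132812)
bar 151 [0.5093 0.2168 0.0686] [-0.1934 -0.0023  0.0686] [[-0.1971, -0.0343, 0.0659], [-0.1888, 0.0325, 0.0708]]
bar slope [ 0.00346618 -0.19341481]
rim ((0.09441666305065155, -0.0018441155552864075), (0.15079768002033234, 0.14912471175193787), 89.88025665283203)
```

View pics/crop.png

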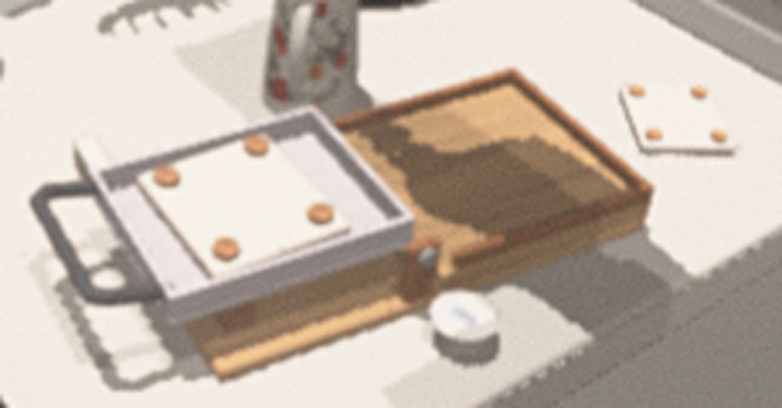

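carry_out --increments '[8.5,4.36,0.27,0,0,8.5,4.36,0.27,0,0,8.5,4.36,0.27,0,0,8.5,4.36,0.27,0,0,8.5,4.36,0.27,0,0]'

```text
clock: 1.82
eef_pos: [0.5135, 0.2194, 0.1936]
tool_rot: [0.707, 0.707, 0.0, 0.0]
ft_force: [0.7, 0.0, 0.1]
grip_width: 0.0852
grasp_force: 0.0
```

The crop confirms it. The trivet in the tray (crop 245,205) measures about 100 x 95 mm and is the larger one. The one on the worktop (crop 680,120) is about 64 x 73 mm, so it's the look-alike.

carry_out --increments '[8.5,0,0,0,-0.179,8.5,0,0,0,-0.179,8.5,0,0,0,-0.179,6,0,0,0,-0.179,4,0,0,0,-0.179]'

```text
clock: 2.45
eef_pos: [0.5135, 0.218, 0.1934]
tool_rot: [0.329, 0.944, -0.0, -0.0]
ft_force: [0.5, 0.7, -0.2]
grip_width: 0.0514
grasp_force: 0.0
```

carry_out --increments '[4,0,0,0,-0.179,4,0,0,0,-0.179,4,0,0,0,-0.179,4,0,0,0,0,4,0,0,0,0]'

```text
clock: 3.08
eef_pos: [0.5135, 0.218, 0.1935]
tool_rot: [0.071, 0.998, -0.0, -0.0]
ft_force: [0.7, -0.1, -0.2]
grip_width: 0.0397
grasp_force: 0.0
```

```bash
python3 - <<'E'
from h import *
o=bot.get_obs(); print(o["eef_pos"],o["joint_pos"].round(2),R.from_quat(o["tool_rot"]).as_matrix().round(3))
c=bot.camera("wrist"); save(c,"wr")
for k in("tray_handle","tray_floor","hinge"):
    for d in bot.place_of(c,k)[:2]: print(k,round(d["p"],2),w(c,d["xyz"]).round(4),px(c,d["xyz"]))
K=np.array(c["mtx"]);D=np.array(c["D"]);z=c["range_z"]
v,u=np.nonzero(z>0); n=cv2.undistortPoints(np.stack([u,v],1).astype(float)[:,None],K,D)[:,0]
a=np.array(c["attitude"]);Rm=a if a.size==9 else R.from_quat(a).as_matrix()
P=(Rm@(np.hstack([n,np.ones((len(n),1))])*z[v,u][:,None]).T).T+np.array(c["eye"])
m=(abs(P[:,0]-.512)<.036)&(abs(P[:,1]-.217)<.016)&(P[:,2]>.05)&(P[:,2]<.085)
B=P[m]; print(len(B)); 
if len(B): print(B.mean(0),np.percentile(B,[3,97],axis=0).round(4),np.polyfit(B[:,0],B[:,1],1))
E
```

```text
[0.5135078  0.21800008 0.1934735 ] [0.4  0.36 0.16 1.38 0.   0.54] [[-0.99   0.141 -0.   ]
 [ 0.141  0.99  -0.   ]
 [ 0.    -0.    -1.   ]]
tray_handle 0.9 [0.5146 0.2179 0.0673] [316 185]
tray_handle 0.16 [0.484  0.0274 0.0495] [153 179]
hinge 0.81 [0.4852 0.0279 0.0498] [153 180]
hinge 0.74 [0.488  0.0268 0.002 ] [173 174]
576
[0.51129721 0.21638344 0.06938604] [[0.4781 0.2086 0.0665]
 [0.5457 0.2239 0.0714]] [-0.14478861  0.29041345]
```

carry_out --increments '[3.2,0,-0.2,2,0,3.2,0,0,3.5,0,3.2,0,0,3.5,0,3.2,0,0,3.0,0,3.2,0,0,2.6,0]'

```text
clock: 3.9
eef_pos: [0.5129, 0.2159, 0.0463]
tool_rot: [0.07, 0.998, -0.0, -0.0]
ft_force: [-0.6, -0.4, 0.9]
grip_width: 0.0324
grasp_force: 0.0
```

carry_out --increments '[3.2,0,0,0,0,1.5,0,0,0,0,0,0,0,0,0,0,0,0,0,0,0,0,0,0,0]'

```text
clock: 4.53
eef_pos: [0.5136, 0.2162, 0.0481]
tool_rot: [0.069, 0.998, 0.0, 0.0]
ft_force: [-0.2, -0.6, 0.8]
grip_width: -0.0003
grasp_force: 0.0
```

```bash
python3 - <<'E'
from h import *
o=bot.get_obs(); print(o["clock"],o["eef_pos"],o["ft_force"],o["grip_width"],o["grasp_force"])
c=bot.camera("side"); cv2.imwrite("pics/g.png",cv2.resize(c["pixels"][120:280,260:460],None,fx=3,fy=3))
r=.19105;p0=np.arctan2(20,190);pos=lambda t:np.array([-np.cos(t+p0),np.sin(t+p0)])*r*100
T=np.r_[np.linspace(0,1.9,26)];q=np.array([pos(t) for t in T])
for t,d in zip(T[1:],np.diff(q,axis=0)): print(round(t,3),"dy %.2f dz %.2f"%(-d[0],-d[1]))
E
```

```text
4.525 [0.51356344 0.2161651  0.04811488] [-0.19112377 -0.55328559  0.77353479] -0.0002933800258224818 0.0
0.076 dy -0.21 dz -1.44
0.152 dy -0.32 dz -1.42
0.228 dy -0.42 dz -1.39
0.304 dy -0.53 dz -1.35
0.38 dy -0.63 dz -1.31
0.456 dy -0.72 dz -1.26
0.532 dy -0.82 dz -1.20
0.608 dy -0.91 dz -1.13
0.684 dy -0.99 dz -1.06
0.76 dy -1.07 dz -0.98
0.836 dy -1.14 dz -0.90
0.912 dy -1.20 dz -0.81
0.988 dy -1.26 dz -0.72
1.064 dy -1.31 dz -0.62
1.14 dy -1.36 dz -0.52
1.216 dy -1.39 dz -0.41
1.292 dy -1.42 dz -0.31
1.368 dy -1.44 dz -0.20
1.444 dy -1.45 dz -0.09
1.52 dy -1.45 dz 0.02
1.596 dy -1.45 dz 0.13
1.672 dy -1.43 dz 0.24
1.748 dy -1.41 dz 0.35
1.824 dy -1.38 dz 0.46
1.9 dy -1.34 dz 0.56
```

View pics/g.png

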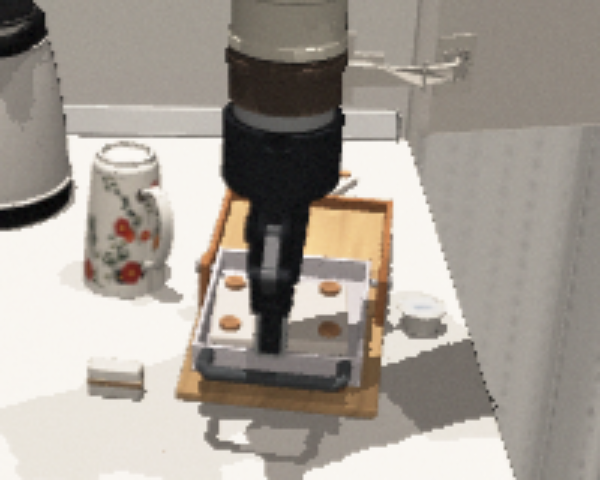

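```bash
python3 - <<'E'
from h import *
for n in("side","scene"):
    c=bot.camera(n)
    a=np.array(c["attitude"]);Rm=a if a.size==9 else R.from_quat(a).as_matrix()
    pr=lambda p:px(c,Rm.T@(np.array(p)-c["eye"]))
    print(n,"tcp",pr([.5136,.2162,.048]),"bar",pr([.5136,.2162,.066]))
    for d in bot.place_of(c,"tray_handle")[:2]: print(round(d["p"],2),w(c,d["xyz"]).round(4),px(c,d["xyz"]))
    if n=="scene": cv2.imwrite("pics/g2.png",cv2.resize(c["pixels"][200:310,230:390],None,fx=4,fy=4))
E
```

```text
side tcp [349 253] bar [349 246]
0.95 [0.5146 0.2146 0.0649] [349 246]
0.42 [0.5007 0.1061 0.0483] [352 226]
scene tcp [267 268] bar [267 261]
0.75 [0.5133 0.2197 0.0635] [265 263]
```

View pics/g2.png

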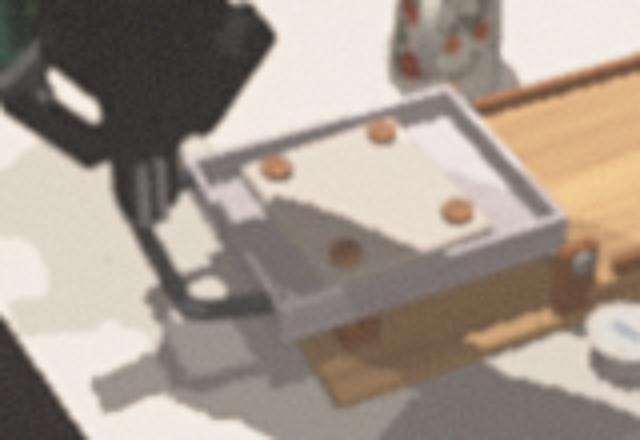

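In this crop the finger ends, at about (150,215), seem to stop on top of the bar instead of straddling it. I'll measure them with the depth data.

```bash
python3 - <<'E'
from h import *
for n in("side","scene"):
    c=bot.camera(n);K=np.array(c["mtx"]);D=np.array(c["D"]);z=c["range_z"]
    a=np.array(c["attitude"]);Rm=a if a.size==9 else R.from_quat(a).as_matrix()
    v,u=np.nonzero(z>0); q=cv2.undistortPoints(np.stack([u,v],1).astype(float)[:,None],K,D)[:,0]
    P=(Rm@(np.hstack([q,np.ones((len(q),1))])*z[v,u][:,None]).T).T+np.array(c["eye"])
    m=(abs(P[:,0]-.5136)<.013)&(abs(P[:,1]-.216)<.04)&(P[:,2]>.02)&(P[:,2]<.16)
    for lo in np.arange(.02,.16,.01):
        k=m&(P[:,2]>=lo)&(P[:,2]<lo+.01)
        if k.sum(): print(n,round(lo,2),k.sum(),P[k].min(0).round(3),P[k].max(0).round(3),"rows",v[k].min(),v[k].max())
o=bot.get_obs();print(o["joint_pos"],o["eef_pos"],o["grip_width"])
E
```

```text
side 0.04 5 [0.501 0.176 0.048] [0.516 0.178 0.05 ] rows 243 243
side 0.05 26 [0.501 0.176 0.051] [0.525 0.18  0.059] rows 239 243
side 0.06 45 [0.501 0.176 0.061] [0.525 0.225 0.07 ] rows 236 248
side 0.07 20 [0.501 0.212 0.07 ] [0.525 0.221 0.072] rows 243 245
side 0.08 16 [0.506 0.22  0.085] [0.524 0.224 0.09 ] rows 237 239
side 0.09 36 [0.504 0.22  0.091] [0.524 0.232 0.1  ] rows 233 238
side 0.1 47 [0.505 0.22  0.1  ] [0.525 0.233 0.11 ] rows 229 235
side 0.11 50 [0.502 0.212 0.11 ] [0.525 0.233 0.12 ] rows 224 231
side 0.12 11 [0.501 0.211 0.121] [0.522 0.232 0.128] rows 218 226
side 0.13 33 [0.502 0.214 0.132] [0.525 0.252 0.14 ] rows 216 225
side 0.14 14 [0.503 0.232 0.14 ] [0.525 0.256 0.149] rows 214 223
side 0.15 15 [0.502 0.21  0.15 ] [0.507 0.253 0.159] rows 205 218
scene 0.04 9 [0.502 0.176 0.042] [0.52  0.178 0.05 ] rows 260 266
scene 0.05 13 [0.501 0.176 0.051] [0.519 0.179 0.06 ] rows 255 263
scene 0.06 43 [0.501 0.176 0.06 ] [0.526 0.222 0.07 ] rows 255 266
scene 0.07 13 [0.501 0.213 0.07 ] [0.522 0.22  0.071] rows 256 264
scene 0.08 9 [0.501 0.213 0.086] [0.513 0.223 0.09 ] rows 254 256
scene 0.09 55 [0.501 0.203 0.09 ] [0.519 0.23  0.1  ] rows 247 255
scene 0.1 72 [0.501 0.205 0.1  ] [0.522 0.231 0.11 ] rows 244 251
scene 0.11 69 [0.501 0.205 0.11 ] [0.521 0.231 0.12 ] rows 239 247
scene 0.12 66 [0.501 0.197 0.12 ] [0.517 0.246 0.13 ] rows 233 243
scene 0.13 166 [0.501 0.179 0.13 ] [0.526 0.253 0.14 ] rows 222 242
scene 0.14 140 [0.501 0.178 0.14 ] [0.526 0.256 0.15 ] rows 218 238
scene 0.15 77 [0.501 0.177 0.15 ] [0.526 0.256 0.16 ] rows 212 234
[ 3.98392220e-01  4.54664055e-01 -8.34156178e-02  1.03286039e+00
 -8.66512039e-06  5.37223804e-01] [0.51316556 0.21598783 0.04746674] 1.4498384259853148e-05
```

Both cameras put the finger ends at z ≈ 0.085 m, but the state reports 0.048 m. The bar itself is where it should be, with its top at 0.071 m. So the reported tool height reads about 37 mm too low compared with the real fingers. I'll go by the cameras: open, go 3.6 cm lower, and check before closing.

carry_out --increments '[3.2,0,0,0,0,3.2,0,0,0,0,3.2,0,0,0,0,3.2,0,0,1.0,0,3.2,0,0,1.0,0]'

```text
clock: 5.5
eef_pos: [0.513, 0.2159, 0.0267]
tool_rot: [0.069, 0.998, -0.0, -0.0]
ft_force: [-0.5, -0.5, -0.3]
grip_width: 0.0323
grasp_force: 0.0
```

```bash
cat > tip.py <<'E'
from h import *
o=bot.get_obs();print(o["clock"],o["eef_pos"].round(4),o["ft_force"].round(2),o["grip_width"],o["grasp_force"])
for n in("side","scene"):
    c=bot.camera(n);K=np.array(c["mtx"]);D=np.array(c["D"]);z=c["range_z"]
    a=np.array(c["attitude"]);Rm=a if a.size==9 else R.from_quat(a).as_matrix()
    v,u=np.nonzero(z>0); q=cv2.undistortPoints(np.stack([u,v],1).astype(float)[:,None],K,D)[:,0]
    P=(Rm@(np.hstack([q,np.ones((len(q),1))])*z[v,u][:,None]).T).T+np.array(c["eye"])
    m=(abs(P[:,0]-.5136)<.013)&(abs(P[:,1]-.216)<.04)&(P[:,2]>.02)&(P[:,2]<.13)
    for lo in np.arange(.02,.13,.01):
        k=m&(P[:,2]>=lo)&(P[:,2]<lo+.01)
        if k.sum(): print(n,round(lo,2),k.sum(),"y",P[k,1].min().round(3),P[k,1].max().round(3),"zmin",P[k,2].min().round(3))
E
python3 tip.py
```

```text
5.5 [0.513  0.2159 0.0267] [-0.49 -0.52 -0.33] 0.03230887979573717 0.0
side 0.05 2 y 0.178 0.178 zmin 0.052
side 0.06 21 y 0.214 0.242 zmin 0.065
side 0.07 43 y 0.201 0.247 zmin 0.07
side 0.08 46 y 0.235 0.248 zmin 0.08
side 0.09 48 y 0.2 0.248 zmin 0.09
side 0.1 10 y 0.204 0.248 zmin 0.1
side 0.11 4 y 0.24 0.256 zmin 0.111
side 0.12 7 y 0.199 0.256 zmin 0.121
scene 0.04 10 y 0.176 0.179 zmin 0.043
scene 0.05 13 y 0.176 0.178 zmin 0.051
scene 0.06 67 y 0.176 0.24 zmin 0.06
scene 0.07 62 y 0.187 0.244 zmin 0.07
scene 0.08 65 y 0.188 0.244 zmin 0.08
scene 0.09 66 y 0.189 0.245 zmin 0.09
scene 0.1 50 y 0.178 0.251 zmin 0.1
scene 0.11 127 y 0.176 0.256 zmin 0.11
scene 0.12 38 y 0.177 0.255 zmin 0.12
```

Now the finger ends read about 0.066 m, straddling the bar (y 0.187 to 0.247). They need 1.9 cm more, then I can close.

carry_out --increments '[3.2,0,0,1.0,0,3.2,0,0,0.9,0,0,0,0,0,0,0,0,0,0,0,0,0,0,0,0]'

```text
clock: 6.22
eef_pos: [0.5124, 0.2151, 0.0079]
tool_rot: [0.07, 0.998, -0.001, -0.001]
ft_force: [0.4, -2.5, -5.1]
grip_width: 0.0078
grasp_force: 58.3
```

```bash
python3 tip.py
```

```text
6.225 [0.5124 0.2151 0.0079] [ 0.37 -2.47 -5.13] 0.007843098726876802 58.32930028438568
side 0.04 12 y 0.221 0.228 zmin 0.045
side 0.05 35 y 0.206 0.235 zmin 0.052
side 0.06 51 y 0.212 0.236 zmin 0.06
side 0.07 47 y 0.22 0.236 zmin 0.07
side 0.08 7 y 0.209 0.235 zmin 0.08
side 0.09 34 y 0.209 0.256 zmin 0.09
side 0.1 12 y 0.23 0.256 zmin 0.1
side 0.11 13 y 0.209 0.256 zmin 0.111
side 0.12 23 y 0.228 0.241 zmin 0.12
scene 0.04 14 y 0.176 0.227 zmin 0.042
scene 0.05 59 y 0.176 0.233 zmin 0.05
scene 0.06 87 y 0.176 0.234 zmin 0.06
scene 0.07 85 y 0.198 0.234 zmin 0.07
scene 0.08 62 y 0.191 0.237 zmin 0.08
scene 0.09 137 y 0.177 0.255 zmin 0.09
scene 0.1 127 y 0.177 0.256 zmin 0.1
scene 0.11 72 y 0.176 0.256 zmin 0.11
scene 0.12 57 y 0.176 0.256 zmin 0.121
```

The bar is gripped (58 N). I'll lift along the arc now.

carry_out --increments '[0,0,-0.21,-1.44,0,0,0,-0.32,-1.42,0,0,0,-0.42,-1.39,0,0,0,-0.53,-1.35,0,0,0,-0.63,-1.31,0]'

```text
clock: 6.95
eef_pos: [0.5095, 0.1946, 0.0784]
tool_rot: [0.069, 0.998, -0.0, -0.001]
ft_force: [-2.5, -4.4, -7.5]
grip_width: 0.0078
grasp_force: 58.3
```

carry_out --increments '[0,0,-0.72,-1.26,0,0,0,-0.82,-1.2,0,0,0,-0.91,-1.13,0,0,0,-0.99,-1.06,0,0,0,-1.07,-0.98,0]'

```text
clock: 7.58
eef_pos: [0.5031, 0.1517, 0.1351]
tool_rot: [0.069, 0.998, 0.002, -0.001]
ft_force: [-6.6, 3.1, -5.3]
grip_width: 0.0078
grasp_force: 58.6
```

```bash
python3 - <<'E'
from h import *
o=bot.get_obs();print(o["clock"],o["eef_pos"].round(4),o["ft_force"].round(2),o["grip_width"],o["grasp_force"],o["joint_pos"].round(2))
c=bot.camera("scene")
for k in("tray_handle","trivet","tray_floor"):
    for d in bot.place_of(c,k)[:2]: print(k,round(d["p"],2),w(c,d["xyz"]).round(4),px(c,d["xyz"]))
cv2.imwrite("pics/mid.png",cv2.resize(c["pixels"][100:310,200:480],None,fx=2,fy=2))
E
```

```text
7.575 [0.5031 0.1517 0.1351] [-6.6   3.08 -5.33] 0.007838122994452745 58.55729520320892 [ 0.29  0.32 -0.04  1.21  0.    0.43]
tray_handle 0.63 [0.5019 0.1537 0.1917] [297 197]
trivet 0.82 [0.4895 0.0596 0.0849] [342 231]
trivet 0.6 [ 0.4516 -0.234   0.0033] [448 225]
tray_floor 0.87 [0.4908 0.0851 0.0939] [331 232]
tray_floor 0.49 [ 0.4739 -0.0643  0.0225] [390 239]
```

View pics/mid.png

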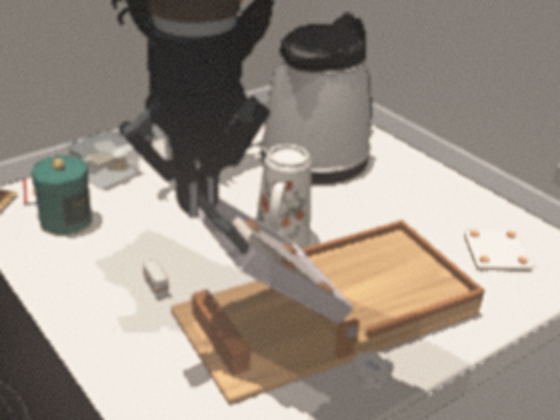

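The tray is at about 45° (crop 290,270), gripped by the bar, and the trivet has slid toward the hinge. I'll carry on.

carry_out --increments '[0,0,-1.14,-0.9,0,0,0,-1.2,-0.81,0,0,0,-1.26,-0.72,0,0,0,-1.31,-0.62,0,0,0,-1.36,-0.52,0]'

```text
clock: 8.4
eef_pos: [0.4943, 0.0916, 0.1723]
tool_rot: [0.068, 0.998, 0.004, -0.0]
ft_force: [-10.0, 7.0, 0.4]
grip_width: 0.0074
grasp_force: 58.3
```

carry_out --increments '[0,0,-1.39,-0.41,0,0,0,-1.42,-0.31,0,0,0,-1.44,-0.2,0,0,0,-1.45,-0.09,0,0,0,-1.45,0.02,0]'

```text
clock: 9.02
eef_pos: [0.4852, 0.0195, 0.1832]
tool_rot: [0.069, 0.998, 0.003, 0.001]
ft_force: [-10.1, 6.5, 7.0]
grip_width: 0.0079
grasp_force: 61.2
```

carry_out --increments '[0,0,-1.45,0.13,0,0,0,-1.43,0.24,0,0,0,-1.41,0.35,0,0,0,-1.38,0.46,0,0,0,-1.34,0.56,0]'

```text
clock: 9.65
eef_pos: [0.478, -0.0525, 0.1664]
tool_rot: [0.069, 0.998, 0.0, 0.004]
ft_force: [-14.2, -2.9, 18.5]
grip_width: 0.0077
grasp_force: 61.4
```

carry_out --increments '[0,0,0,0,0,0,0,0,0,0,0,0,0,0,0,0,0,0,0,0,0,0,0,0,0]'

```text
clock: 10.28
eef_pos: [0.4772, -0.0546, 0.1659]
tool_rot: [0.07, 0.998, -0.002, 0.003]
ft_force: [-7.2, -4.9, 6.5]
grip_width: 0.0077
grasp_force: 59.9
```

```bash
python3 - <<'E'
from h import *
o=bot.get_obs();print(o["clock"],o["eef_pos"].round(4),o["ft_force"].round(2),o["grip_width"],o["grasp_force"],o["joint_pos"].round(2))
c=bot.camera("scene");e=bot.camera("side")
for x in(c,e):
  for k in("tray_handle","trivet"):
    for d in bot.place_of(x,k)[:3]: print(k,round(d["p"],2),w(x,d["xyz"]).round(4),px(x,d["xyz"]))
f=lambda x:cv2.resize(x,(400,400))
cv2.imwrite("pics/up.png",np.hstack([f(c["pixels"][120:300,290:470]),f(e["pixels"][110:270,270:430])]))
E
```

```text
10.275 [ 0.4772 -0.0546  0.1659] [-7.23 -4.93  6.47] 0.00768005859786978 59.92350876331329 [-0.11  0.21 -0.11  1.25 -0.    0.03]
tray_handle 0.6 [ 0.4721 -0.047   0.219 ] [396 161]
trivet 0.92 [ 0.4549 -0.235   0.004 ] [447 224]
trivet 0.91 [ 0.4764 -0.0348  0.0348] [380 238]
tray_handle 0.9 [ 0.469  -0.0523  0.2167] [366 131]
```

View pics/up.png

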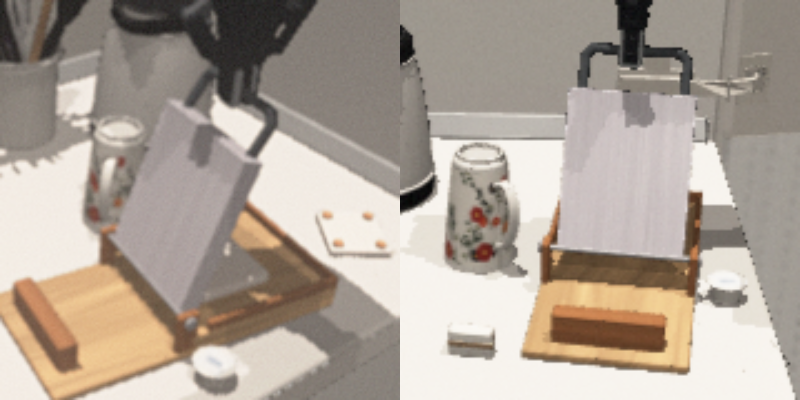

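Left half: the tray leans over the board, and the trivet lies flat on the board at about (240,275). Its origin height is 0.035 m, against an expected 0.036 m. Next I'll fold the tray back along the same arc.

carry_out --increments '[0,0,1.34,-0.56,0,0,0,1.38,-0.46,0,0,0,1.41,-0.35,0,0,0,1.43,-0.24,0,0,0,1.45,-0.13,0]'

```text
clock: 11.2
eef_pos: [0.4882, 0.0159, 0.1843]
tool_rot: [0.07, 0.998, -0.002, 0.005]
ft_force: [-3.2, -4.0, 17.9]
grip_width: 0.0071
grasp_force: 62.7
```

carry_out --increments '[0,0,1.45,-0.02,0,0,0,1.45,0.09,0,0,0,1.44,0.2,0,0,0,1.42,0.31,0,0,0,1.39,0.41,0]'

```text
clock: 11.82
eef_pos: [0.4997, 0.0888, 0.1726]
tool_rot: [0.069, 0.998, 0.0, 0.005]
ft_force: [4.0, -3.2, 3.0]
grip_width: 0.0076
grasp_force: 62.3
```

carry_out --increments '[0,0,1.36,0.52,0,0,0,1.31,0.62,0,0,0,1.26,0.72,0,0,0,1.2,0.81,0,0,0,1.14,0.9,0]'

```text
clock: 12.45
eef_pos: [0.5077, 0.1512, 0.1353]
tool_rot: [0.07, 0.998, 0.0, 0.004]
ft_force: [5.9, -4.2, 2.5]
grip_width: 0.0075
grasp_force: 63.2
```

carry_out --increments '[0,0,1.07,0.98,0,0,0,0.99,1.06,0,0,0,0.91,1.13,0,0,0,0.82,1.2,0,0,0,0.72,1.26,0]'

```text
clock: 13.08
eef_pos: [0.5128, 0.1955, 0.0781]
tool_rot: [0.069, 0.998, -0.0, 0.002]
ft_force: [5.5, -3.4, 2.9]
grip_width: 0.0075
grasp_force: 62.4
```

carry_out --increments '[0,0,0.63,1.31,0,0,0,0.53,1.35,0,0,0,0.42,1.39,0,0,0,0.32,1.42,0,0,0,0.21,1.44,0]'

```text
clock: 13.7
eef_pos: [0.5162, 0.2148, 0.0106]
tool_rot: [0.07, 0.998, -0.001, 0.003]
ft_force: [-15.5, -24.9, 73.9]
grip_width: 0.0075
grasp_force: 71.0
```

carry_out --increments '[0,0,0,0.2,0,0,0,0,0,0,0,0,0,0,0,0,0,0,0,0,0,0,0,0,0]'

```text
clock: 14.32
eef_pos: [0.5169, 0.2145, 0.0096]
tool_rot: [0.07, 0.998, -0.001, 0.004]
ft_force: [2.5, -9.2, 14.8]
grip_width: 0.008
grasp_force: 67.4
```

```bash
python3 - <<'E'
from h import *
o=bot.get_obs();print(o["clock"],o["eef_pos"].round(4),o["ft_force"].round(2),o["grip_width"],o["grasp_force"])
for n in("scene","side"):
  x=bot.camera(n)
  for k in("tray_handle","trivet","tray_floor"):
    for d in bot.place_of(x,k)[:2]: print(k,round(d["p"],2),w(x,d["xyz"]).round(4),px(x,d["xyz"]))
E
```

```text
14.325 [0.5169 0.2145 0.0096] [ 2.53 -9.15 14.85] 0.00795417058380264 67.36437678337097
tray_handle 0.61 [0.5139 0.2187 0.0639] [266 262]
trivet 0.82 [ 0.4771 -0.0329  0.035 ] [379 238]
trivet 0.68 [ 0.4534 -0.2331  0.003 ] [447 225]
tray_floor 0.6 [0.4964 0.1079 0.0456] [320 254]
tray_handle 0.56 [0.5119 0.2165 0.062 ] [350 248]
trivet 0.48 [ 0.4804 -0.0347  0.0346] [357 203]
trivet 0.45 [ 0.4505 -0.2389  0.0072] [363 178]
tray_floor 0.7 [0.4963 0.1063 0.0451] [354 228]
tray_floor 0.59 [ 0.481  -0.0359  0.0331] [357 203]
```

The tray is down on its stop. I'll open the gripper and rise straight up.

carry_out --increments '[3.0,0,0,0,0,3.0,0,0,0,0,3.0,0,0,0,0,3.0,0,0,0,0,3.0,0,0,-0.5,0]'

```text
clock: 15.35
eef_pos: [0.5125, 0.216, 0.011]
tool_rot: [0.069, 0.998, -0.0, -0.001]
ft_force: [-0.7, 0.3, 0.2]
grip_width: 0.0296
grasp_force: 0.0
```

carry_out --increments '[3.0,0,0,-2,0,3.0,0,0,-3.5,0,3.0,0,0,-3.5,0,3.0,0,0,-4,0,3.0,0,0,-3,0]'

```text
clock: 15.98
eef_pos: [0.5137, 0.2163, 0.1739]
tool_rot: [0.069, 0.998, 0.001, 0.001]
ft_force: [0.3, 0.4, 0.1]
grip_width: 0.0299
grasp_force: 0.0
```

carry_out --increments '[3.0,0,0,0,0,3.0,0,0,0,0,3.0,0,0,0,0,3.0,0,0,0,0,3.0,0,0,0,0]'

```text
clock: 16.6
eef_pos: [0.5129, 0.2159, 0.1708]
tool_rot: [0.069, 0.998, -0.0, -0.001]
ft_force: [-0.3, 0.1, -0.5]
grip_width: 0.0298
grasp_force: 0.0
```

```bash
python3 - <<'E'
from h import *
o=bot.get_obs();print(o["clock"],o["eef_pos"].round(4),o["ft_force"].round(2),o["grip_width"],o["grasp_force"])
c=bot.camera("scene");e=bot.camera("side")
for x in(c,e):
  for k in("tray_handle","trivet","tray_floor","mug_floral","creamer_a","guest_soap_c","tea_tin"):
    for d in bot.place_of(x,k)[:2]: print(k,round(d["p"],2),w(x,d["xyz"]).round(4))
f=lambda x:cv2.resize(x,(400,400))
cv2.imwrite("pics/end.png",np.hstack([f(c["pixels"][150:310,260:420]),f(e["pixels"][150:270,290:410])]))
E
```

```text
16.6 [0.5129 0.2159 0.1708] [-0.25  0.08 -0.54] 0.029782503072738827 0.0
tray_handle 0.9 [0.5147 0.2183 0.0684]
trivet 0.8 [ 0.478  -0.0361  0.0344]
trivet 0.73 [ 0.4541 -0.2373  0.0043]
tray_floor 0.82 [0.4952 0.104  0.0474]
mug_floral 0.92 [ 0.611  -0.0318 -0.0017]
creamer_a 0.65 [ 0.3772  0.0305 -0.0034]
guest_soap_c 0.55 [ 0.6193  0.1354 -0.0021]
tea_tin 0.79 [7.986e-01 1.687e-01 3.000e-04]
tea_tin 0.43 [0.6178 0.136  0.0009]
tray_handle 0.48 [ 0.381   0.0344 -0.0039]
trivet 0.62 [ 0.4498 -0.2374  0.0059]
tray_floor 0.94 [0.4979 0.1039 0.0467]
mug_floral 0.66 [ 0.6154 -0.0343 -0.0018]
mug_floral 0.48 [ 0.4834 -0.0318  0.0372]
guest_soap_c 0.7 [ 0.6264  0.1352 -0.0037]
guest_soap_c 0.55 [ 0.6152 -0.0334 -0.0007]
tea_tin 0.81 [ 0.803   0.1626 -0.0024]
tea_tin 0.59 [0.4869 0.0252 0.0512]
```

View pics/end.png

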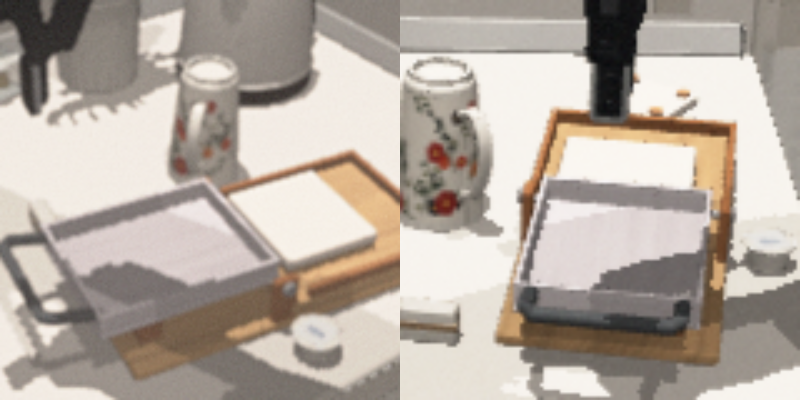

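The tray is empty and level (left crop 160,255). The trivet lies smooth side up on the board (300,215), and the other things haven't moved. I'll check that it's flat, then hand in.

```bash
python3 - <<'E'
from h import *
c=bot.camera("scene");K=np.array(c["mtx"]);D=np.array(c["D"]);z=c["range_z"]
a=np.array(c["attitude"]);Rm=a if a.size==9 else R.from_quat(a).as_matrix()
v,u=np.nonzero(z>0); q=cv2.undistortPoints(np.stack([u,v],1).astype(float)[:,None],K,D)[:,0]
P=(Rm@(np.hstack([q,np.ones((len(q),1))])*z[v,u][:,None]).T).T+np.array(c["eye"])
m=(abs(P[:,0]-.478)<.035)&(P[:,1]<-.01)&(P[:,1]>-.07)&(P[:,2]>.03)
B=P[m];s=np.linalg.lstsq(np.c_[B[:,:2]-B[:,:2].mean(0),np.ones(len(B))],B[:,2],rcond=None)[0];print(len(B),s)
if abs(s[:2]).max()<.04 and abs(s[2]-.042)<.004: print(bot.job_done())
E
```

```text
537 [-0.01028096 -0.00217691  0.04087086]
the job is handed in; nothing more can be done
None
```

I handed the job in at about 17 s: the large trivet stands flat on its four feet on the board, the tray is folded down and released, and the mug, creamer pot, soap and tea tin have not moved.

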